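# Hold the drilled block hole-up over the glue tray

### The job

A pale wooden block on the blue mat has one blind hole, which now faces sideways, to any side: find which side it is in, turn the block so that the hole looks straight up, and hold it so, level and still, over the middle of the shallow metal tray with about 10 cm of air beneath the block, ready for glue to be dropped into the hole. Finish while holding it: do not set it down or let go, nothing but the gripper carries it. Leave the other things on the bench where they are.

Things in the scene. Friction and masses are not known exactly. Their poses are not given: they have to be found in the camera images.
- block: plain pale wooden block, 56 (x) by 46 (y) by 56 (z) mm, 0.08 to 0.15 kg, loose, z up at the start. Origin: centre of its -z face, on which it lies; its middle is 28 above. A round blind hole, 24 across, 30 deep, is bored along x in the middle of its +x face; the other five faces are plain. At the start x is level and points any way, so no hole is seen from above. Grip it across the 46 (y).
- block_mouth (a point): centre of the hole's mouth, in the block's +x face, 28 from the block's middle; its axes are the block's axes. With the hole up, the block's lower face is 56 below this point.
- tray: shallow open tray of bare sheet metal, fixed to the bench right of the block, 200 (x) by 140 (y), 25 high, walls 4 thick. Origin: centre of its underside on the bench, z up.
- offcut: plain solid offcut of pale wood, 130 x 40 x 18, lying flat beyond the block; a bystander. Origin: on the bench under its middle; its long axis is its x.
- tape: roll of paper tape lying flat, 70 across, 25 high, between the block and the tray; a bystander. Origin: on the bench under its middle; z up.
- spanner: steel spanner lying flat, far side of the bench; a bystander. Origin: on the bench, at mid-length; its length is its x.
- screwdriver: screwdriver with a red handle, lying at the left; a bystander. Origin: on the bench, at mid-length; its length is its x.
- bottle: white glue bottle standing at the far right, 60 across, 170 high; a bystander. Origin: on the bench under its middle; z up.
- jar: glass jar with a steel lid standing beyond the tray, 64 across, 75 high; a bystander. Origin: on the bench under its middle; z up.
- sander: cork sanding block lying flat at the far left, 110 x 65 x 30; a bystander. Origin: on the bench under its middle; its long axis is its x.
Mind the look-alikes: they are no part of the job. Of the things like the block, leave any that is green; of the rest the larger one is meant. Of the things that look like the tray, the larger one is meant.

How it is judged (in metres and radians):
At the end, for the whole second after the job is handed in: Hole axis within 0.2 rad of straight up; mouth of the hole within 50 mm (seen from above) of the tray's middle and 106 to 236 mm above the bench; fingers press on the block with over 1 N; block not touching the tray, and still (under 0.03 m/s and 0.2 rad/s) (angle between block's own x axis and vertical below 0.2 rad and horizontal distance between block_mouth and tray below 0.05 m and height (world z) of block_mouth between 0.106 and 0.236 m and contact force between block and the fingers above 1 N and contact force between block and tray below 0.1 N and linear speed of block below 0.03 m/s and angular speed of block below 0.2 rad/s); the arm keeps its last pose, push and grip.
It fails at once if a bystander (offcut, tape, spanner, screwdriver, bottle, jar or sanding block) is moved more than 30 mm (distance of any of offcut, tape, spanner, screwdriver, bottle, jar, sander from where it was at the start of the episode above 0.03 m).
It fails at once if the bottle or the jar is tipped over (angle between any of bottle, jar's own z axis and vertical above 0.5 rad).
It also fails if it takes over 48 s, if anything falls off the work surface, if the arm or the gripper's body presses on something with over 40 N, if the wrist force passes 120 N, or if a joint passes its speed limit or range.

### The arm

A 6-joint arm with a two-finger parallel gripper is mounted at the origin on the work surface. World frame = base frame: x ahead of the robot, y to its left, z up, the work surface at z = 0. Lengths are in m, angles in degrees, forces in N, time in s.
With the tool pointing down it reaches from about 0.375 to 0.9 m from the base axis. Payload 3.1 kg.
Tool frame: the origin (TCP) lies on the centre line of the jaws, within the pads' length; the fingertips stand 25 mm ahead of it and the grasp point (between the pads) lies 6 mm ahead of it; z points along the fingers, y is the line along which they close (so a half turn about z gives the same grasp; the last joint's range is limited). The gripper opens to 87 mm and grips with 3 to 60 N. Pads are 19 mm wide; open, the fingers measure 117 mm over their backs; the gripper's body (75 mm by 190 mm) begins 51 mm behind the grasp point.
Start: joints at [-10.227, 30.224, 82.088, -0, 67.689, -10.227], TCP at [0.625, 0, 0.248] pointing down, gripper open.
Joint ranges: [-176.69, 176.69], [-43.24, 126.21], [12.49, 139.97], [-82, 262], [0, 151.66], [-163.58, 163.58]. Speed limits (degrees/s): [159.86, 159.86, 180, 180, 180, 180].

### API

Orientations are given as a 3x3 rotation matrix whose columns are the frame's x, y, z axes.
In Python, from rig import * gives the robot as it stands.
- The arm moves only by the tool step_arm, never from a script. Its argument "steps" is a list of rows, each a list of 7 numbers: the shift along the tool's x, y, z normalised to -1 to 1, where 1 is 0.3 m, then the turn, a rotation vector about the tool's x, y, z normalised to -1 to 1, where 1 is 45 degrees, then the gripper's target within -1 to 1 (shut at 1, half-way at 0, fully open at -1). A call has 1 to 8 rows; each row is the pose to reach, as a shift and turn from the pose commanded when the call began, along the tool's axes at that moment; what a row does not reach only later rows make up. A row lasts 1/12 s, in which the tool goes at most 41.7 mm and 7.16 degrees, less where a joint would pass 70% of its speed; a pose out of reach is approached as far as the arm can. A call with a number of a shift or a turn outside -1 to 1 is refused whole. A call with a gripper value outside its range is refused whole. The fingers move at their own pace and stop on an object; the grip force is fixed at half the most. Time passes only in rows, so rows that repeat a pose let the fingers close. It gives the time, the measured TCP pose, the force, the opening and the grip force at its end, in the units of the state.
- read_state(): the state, without advancing time (a new reading comes with each control period).
- capture(name): name is "scene" or "side" or "wrist"; returns a dict with "image" (480x640x3 uint8, red, green, blue), "vertical_fov" (degrees; the focal length in pixels is half the picture's height over the tangent of half this angle, whatever the lens; pixels are square), "cx", "cy" (the principal point, pixels), "world_from_camera" (4x4, takes a point from camera to world coordinates); the wrist camera has in their place "T_tool_cam" (4x4, takes a point from camera to tool coordinates, whose origin is the TCP and whose axes are the flange's). Camera axes: x right, y down, z forward; pixel columns grow to the right and rows downward; lengths in m; the calibration is good to about 2 mm. A picture is of the moment at which its call begins: read the wrist's pose just before it. There is no depth.
- hand_in(): hands the job in; it is judged then, once.
The state is a dict: "time_s": time; "joint_positions": joint angles; "qvel": joint speeds; "tau": joint torques, N m; "position": TCP position; "tcp_rot": TCP orientation; "force": force on the tool from outside, world axes, zero at the start; "moment": the same for the moment, N m; "opening": opening from 0.0 (shut) to 1.0 (fully open); "grasp_force": force on a finger pad.
Only numpy, scipy, OpenCV 4.12 (cv2) and the standard library are available. Lean on these libraries where they do the work, as an engineer would, in place of code of your own. Each camera call takes 0.05 s, during which the arm holds its last target. There are 200 camera calls.

## Working session

There is one attempt and no reset: what is moved stays moved. The work goes in short steps, Python scripts to look and compute and a tool call to move; the robot and the scene stay as the last step left them, time stands still between calls to the robot, and variables do not carry over. Pictures are saved under pics/ and viewed, at most 10 in all, crops included, and the job is handed in when it is done.

Besides the shell and the picture viewer there is one more tool, called after "Emit:" as name(argument=value, ...), one argument or row to a line, values as JSON. step_arm: Moves the arm, as the interface text tells. Scaled input: -1 to 1 covers 0.3 m each way for a shift and 45 degrees each way for a turn. Its arguments: {"type":"object","properties":{"steps":{"type":"array"}},"required":["steps"]}

```bash
mkdir -p pics; ls
cat > h.py <<'E'
from rig import *
import numpy as np, cv2
def cam(n):
    s=read_state(); c=capture(n); im=c["image"]
    f=240/np.tan(np.radians(c["vertical_fov"])/2)
    if n=="wrist":
        T=np.eye(4);T[:3,:3]=np.array(s["tcp_rot"]);T[:3,3]=s["position"];W=T@np.array(c["T_tool_cam"])
    else: W=np.array(c["world_from_camera"])
    return cv2.cvtColor(np.array(im),cv2.COLOR_RGB2BGR),(f,c["cx"],c["cy"],W)
def ray(k,u,v,z):
    f,cx,cy,W=k; d=W[:3,:3]@np.array([(u-cx)/f,(v-cy)/f,1]); o=W[:3,3]
    return o+d*(z-o[2])/d[2]
def proj(k,p):
    f,cx,cy,W=k; q=np.linalg.inv(W)@np.append(p,1); return q[0]/q[2]*f+cx,q[1]/q[2]*f+cy
E
python3 - <<'E'
from h import *
for n in("scene","side","wrist"):
    im,k=cam(n); cv2.imwrite(f"pics/{n}0.png",im); print(n,k[0],k[1:3],k[3].round(3).tolist())
E
```

```text
pics
scene 598.5829707425037 (325.5983887274679, 232.95780792094544) [[0.071, 0.537, -0.841, 1.53], [0.997, -0.056, 0.049, -0.069], [-0.02, -0.842, -0.539, 0.728], [0.0, 0.0, 0.0, 1.0]]
side 529.3000689877948 (314.64413874256473, 247.7643619339059) [[0.987, -0.069, 0.143, 0.277], [-0.157, -0.566, 0.81, -1.084], [0.025, -0.822, -0.569, 0.793], [0.0, 0.0, 0.0, 1.0]]
wrist 395.72344338824433 (319.10391033970353, 239.29767448122354) [[1.0, 0.001, -0.001, 0.625], [0.0, -0.965, -0.261, 0.071], [-0.001, 0.261, -0.965, 0.384], [0.0, 0.0, 0.0, 1.0]]
```

View pics/scene0.png

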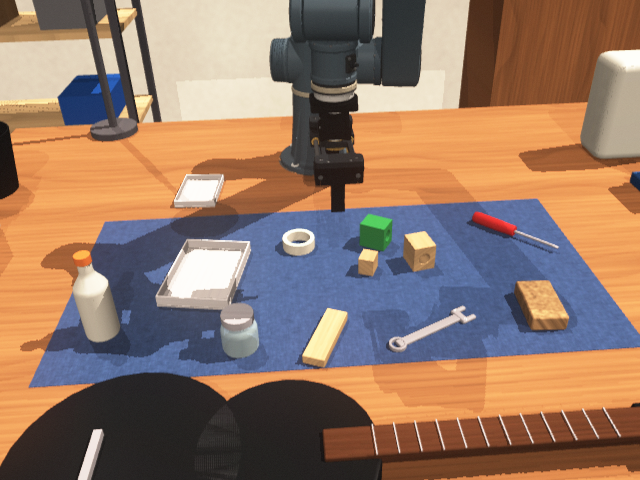

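View pics/side0.png

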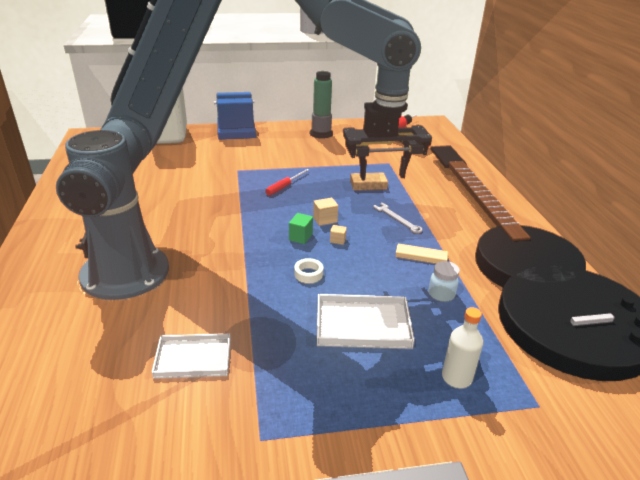

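Candidates: the green cube (375,232) is excluded by colour. Of the pale blocks, the small one is at (368,262) and the larger one at (420,252), so the larger is meant. It shows a dark hole at about (427,258). For the tray, the larger one at (205,273) is meant, not the small one at (200,190).

Run:
```python
from h import *
a,ka=cam("scene"); b,kb=cam("side"); w,kw=cam("wrist")
o=np.hstack([cv2.resize(a[215:290,345:445],(400,300),interpolation=3),cv2.resize(b[185:260,275:375],(400,300),interpolation=3)])
cv2.imwrite("pics/crop1.png",np.vstack([o,cv2.resize(w,(400,300)).repeat(1,0) if 0 else np.hstack([cv2.resize(w,(400,300)),np.zeros((300,400,3),np.uint8)])]))
for n,im,k in(("scene",a,ka),("side",b,kb)):
    h=cv2.cvtColor(im,cv2.COLOR_BGR2HSV)
    m=cv2.inRange(h,(12,60,90),(30,200,255))
    # pale wood blobs
    for c in cv2.findContours(m,0,1)[0]:
        if 80<cv2.contourArea(c)<3000:
            x,y,ww,hh=cv2.boundingRect(c)
            p=ray(k,x+ww/2,y+hh/2,.028)
            if 0.3<p[0]<.9 and abs(p[1])<.5: 
              print(n,"wood",x,y,ww,hh,p.round(3), cv2.approxPolyDP(c,2.5,True)[:,0].tolist())
    m=cv2.inRange(h,(0,0,120),(180,60,255))
    for c in cv2.findContours(m,0,1)[0]:
        if cv2.contourArea(c)>1500:
            r=cv2.minAreaRect(c); p=ray(k,*r[0],.012)
            if 0.3<p[0]<.9 and abs(p[1])<.5: print(n,"white",cv2.approxPolyDP(cv2.convexHull(c),4,True)[:,0].tolist(),p.round(3))
```

```text
scene wood 302 308 45 59 [ 0.767 -0.031  0.028] [[346, 312], [327, 308], [302, 354], [303, 362], [324, 366], [346, 320]]
scene wood 517 281 52 49 [0.72  0.368 0.028] [[517, 282], [529, 311], [529, 320], [532, 318], [532, 329], [566, 326], [568, 316], [548, 281]]
scene wood 358 249 20 27 [0.556 0.071 0.028] [[363, 249], [358, 259], [358, 272], [372, 275], [377, 265], [377, 251]]
scene wood 404 231 32 40 [0.526 0.183 0.028] [[424, 231], [405, 235], [404, 257], [413, 270], [433, 267], [435, 244]]
scene white [[91, 263], [107, 279], [117, 331], [103, 341], [87, 337], [71, 295], [78, 268]] [ 0.613 -0.458  0.012]
scene white [[186, 239], [249, 241], [258, 335], [251, 354], [228, 354], [157, 306], [155, 295]] [ 0.619 -0.247  0.012]
side wood 331 225 15 19 [0.541 0.057 0.028] [[333, 225], [331, 241], [343, 243], [345, 227]]
side wood 314 198 24 27 [0.529 0.177 0.028] [[331, 198], [314, 201], [314, 217], [319, 224], [336, 221], [337, 205]]
side wood 351 173 37 17 [0.695 0.341 0.028] [[351, 174], [354, 189], [386, 188], [383, 173], [366, 173], [364, 180], [360, 174]]
side white [[479, 322], [483, 343], [471, 383], [451, 386], [442, 375], [450, 334], [464, 319]] [ 0.712 -0.382  0.012]
side white [[318, 294], [405, 297], [412, 348], [317, 346]] [ 0.538 -0.262  0.012]
```

View pics/crop1.png

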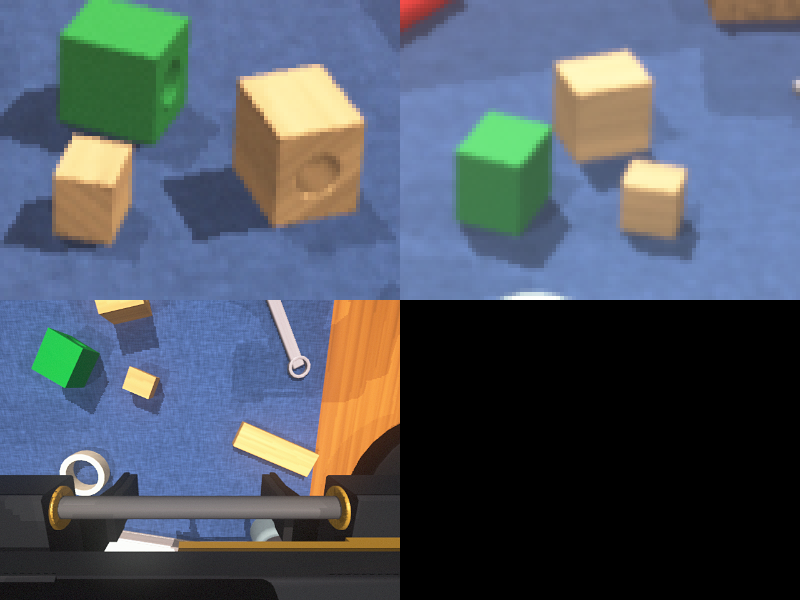

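The larger pale block's hole faces the scene camera (+x world). In the crop, its top face corners are at scene pixels (405,234.5), (425.5,231.3), (436,246) and (414,249.5). The side view shows only plain faces on that block. Next I compute the poses.

Run:
```python
from h import *
a,ka=cam("scene"); b,kb=cam("side")
P=np.array([ray(ka,*q,.056) for q in[(404.8,234.8),(425.5,231.6),(435.8,246.3),(414.2,249.7)]])
print(P.round(4)); print("scene c",P.mean(0),[np.linalg.norm(P[i]-P[i-1]).round(4) for i in range(4)])
h=P[2]+P[3]-P[0]-P[1]; y=P[1]+P[2]-P[0]-P[3]; print("h az",np.degrees(np.arctan2(h[1],h[0])),"y az",np.degrees(np.arctan2(y[1],y[0])))
# hole mouth
c=np.array([424.5,258.7]);print("mouth",ray(ka,*c,.028))
# side top corners from crop: (553,62),(628,50),(652,82),(565,97) 
Q=np.array([ray(kb,275+(u-400)/4,185+v/4,.056) for u,v in[(553,64),(628,51),(652,82),(566,97)]])
print(Q.round(4),"side c",Q.mean(0))
for n,im,k in(("scene",a,ka),("side",b,kb)):
    g=im
    print(n)
T=[(318,294),(405,297)];print([ray(kb,*t,.025).round(3) for t in T],[ray(kb,*t,0).round(3) for t in[(412,348),(317,346)]])
S=[(196,239),(250,241)];print([ray(ka,*t,.025).round(3) for t in S])
print([ray(ka,*t,0).round(3) for t in[(158,305),(230,308)]])
cv2.imwrite("pics/tray.png",np.hstack([cv2.resize(a[225:325,140:270],(400,308)),cv2.resize(b[280:360,300:420],(400,308))]))
```

```text
[[0.5051 0.154  0.056 ]
 [0.4974 0.1989 0.056 ]
 [0.5533 0.2077 0.056 ]
 [0.5609 0.1626 0.056 ]]
scene c [0.52917209 0.18081697 0.056     ] [np.float64(0.0564), np.float64(0.0455), np.float64(0.0566), np.float64(0.0458)]
h az 8.884556881346183 y az 99.61837620860662
mouth [0.55444349 0.18659642 0.028     ]
[[0.4938 0.192  0.056 ]
 [0.5495 0.2043 0.056 ]
 [0.5581 0.1594 0.056 ]
 [0.4956 0.1462 0.056 ]] side c [0.52422762 0.17545682 0.056     ]
scene
side
[array([ 0.448, -0.174,  0.025]), array([ 0.642, -0.21 ,  0.025])] [array([ 0.619, -0.342, -0.   ]), array([ 0.424, -0.31 ,  0.   ])]
[array([ 0.428, -0.286,  0.025]), array([ 0.448, -0.169,  0.025])]
[array([ 0.616, -0.341,  0.   ]), array([ 0.639, -0.202,  0.   ])]
```

View pics/tray.png

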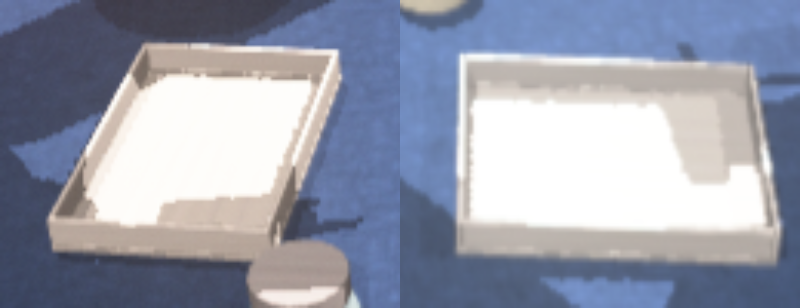

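The block centre is about (0.5275, 0.179) with the hole azimuth about 9°, and both views agree to 5 mm. The tray middle is (0.533, -0.259), with sides measuring 197 x 137. The plan is to grasp with the tool tilted 35° from the hole side, then pitch it 90° so that the fingers point outwards and down.

```bash
cat >> h.py <<'E'
from scipy.spatial.transform import Rotation as Ro
def rot(az,th,s=1):
    # tool z = -cos(th)Z - sin(th)h ; y = s*(block y)
    a=np.radians(az);t=np.radians(th);h=np.array([np.cos(a),np.sin(a),0]);yb=np.array([-np.sin(a),np.cos(a),0])
    z=-np.cos(t)*np.array([0,0,1])-np.sin(t)*h; y=s*yb; return np.c_[np.cross(y,z),y,z]
def plan(p,R,P0=None,R0=None):
    s=read_state(); P0=np.array(s["position"]) if P0 is None else P0; R0=np.array(s["tcp_rot"]) if R0 is None else R0
    d=R0.T@(p-P0)/.3; r=Ro.from_matrix(R0.T@R).as_rotvec(degrees=True)/45
    print("row",d.round(4),r.round(4))
E
python3 - <<'E'
from h import *
a,ka=cam("scene")
print("green",[ray(ka,345+u/4,215+v/4,.056).round(3) for u,v in[(60,38),(90,0),(187,15),(160,52)]])
print("small",[ray(ka,345+u/4,215+v/4,.03).round(3) for u,v in[(62,175),(72,135),(132,145),(120,183)]])
s=read_state();print(np.array(s["tcp_rot"]).round(3),s["opening"])
c=np.array([.5275,.179,.030])
for sg in(1,-1):
    R=rot(9.2,35,sg); print(sg); plan(c-.126*R[:,2],R); plan(c-.006*R[:,2],R)
E
```

```text
green [array([0.456, 0.067, 0.056]), array([0.418, 0.088, 0.056]), array([0.439, 0.138, 0.056]), array([0.475, 0.118, 0.056])]
small [array([0.544, 0.058, 0.03 ]), array([0.509, 0.067, 0.03 ]), array([0.521, 0.097, 0.03 ]), array([0.554, 0.086, 0.03 ])]
[[-0.  1. -0.]
 [ 1.  0.  0.]
 [ 0. -0. -1.]] 0.9997447983718594
1
row [ 0.635  -0.0869  0.3809] [ 0.6708  0.5708 -2.1279]
row [ 0.5983 -0.3133  0.7086] [ 0.6708  0.5708 -2.1279]
-1
row [ 0.635  -0.0869  0.3809] [ 0.547  -0.6428  1.7356]
row [ 0.5983 -0.3133  0.7086] [ 0.547  -0.6428  1.7356]
```

Emit:
step_arm(
  steps=[
    [0.6,-0.1,0,0,0,1,-1],
    [0.6,-0.1,0,0,0,1,-1],
    [0.6,-0.1,0,0,0,1,-1],
    [0.6,-0.1,0,0,0,1,-1],
    [0.6,-0.1,0,0,0,1,-1],
    [0.6,-0.1,0,0,0,1,-1],
    [0.6,-0.1,0,0,0,1,-1],
    [0.6,-0.1,0,0,0,1,-1],
  ],
)

```text
time_s: 1.12
position: [0.5947, 0.181, 0.2476]
tcp_rot: [[0.707, 0.708, 0.0], [0.708, -0.707, -0.0], [0.0, 0.0, -1.0]]
force: [0.4, -0.8, -0.2]
opening: 1.001
grasp_force: 0.0
```

```bash
cat > p.py <<'E'
from h import *
print(np.round(read_state()["joint_positions"],1))
c=np.array([.5275,.179,.030]);R=rot(9.2,35,-1); plan(c-.126*R[:,2],R)
E
python3 p.py
```

```text
[ 6.6 30.  82.6 -0.  67.4 51.6]
row [ 0.0323 -0.0129  0.3812] [ 0.2433 -0.752   0.7712]
```

Emit:
step_arm(
  steps=[
    [0.032,-0.013,0.1,0.243,-0.752,0.771,-1],
    [0.032,-0.013,0.1,0.243,-0.752,0.771,-1],
    [0.032,-0.013,0.1,0.243,-0.752,0.771,-1],
    [0.032,-0.013,0.381,0.243,-0.752,0.771,-1],
    [0.032,-0.013,0.381,0.243,-0.752,0.771,-1],
    [0.032,-0.013,0.381,0.243,-0.752,0.771,-1],
    [0.032,-0.013,0.381,0.243,-0.752,0.771,-1],
    [0.032,-0.013,0.381,0.243,-0.752,0.771,-1],
  ],
)

```text
time_s: 1.78
position: [0.5999, 0.1881, 0.129]
tcp_rot: [[0.806, 0.157, -0.571], [0.128, -0.988, -0.091], [-0.578, -0.0, -0.816]]
force: [0.8, -0.6, -0.8]
opening: 0.998
grasp_force: 0.0
```

```bash
cat >> p.py <<'E'
plan(c-.006*R[:,2],R)
w,kw=cam("wrist"); cv2.imwrite("pics/w2.png",w); a,ka=cam("scene"); cv2.imwrite("pics/s2.png",np.hstack([cv2.resize(w,(400,300)),cv2.resize(a[170:320,300:500],(400,300),interpolation=3)]))
E
python3 p.py
```

```text
[  7.6  53.5  61.   -0.8 100.8  88.7]
row [-0.0098 -0.0085 -0.0103] [-0.0021  0.0067 -0.0027]
row [-0.0077 -0.0079  0.3897] [-0.0021  0.0067 -0.0027]
```

View pics/s2.png

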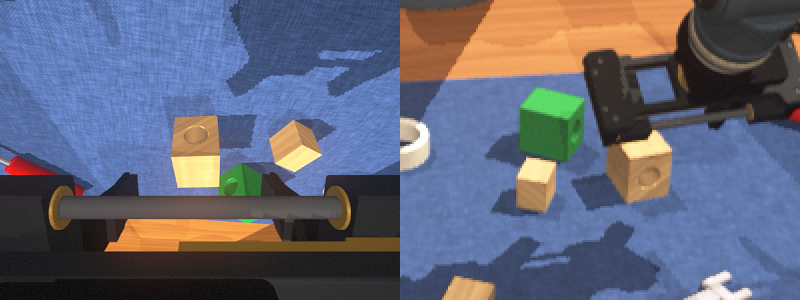

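Run:
```python
from h import *
w,k=cam("wrist")
print("mouth exp .555 .1835",ray(k,312,214,.028))
A=ray(k,172*1.6,151*1.6,.056);B=ray(k,219*1.6,150*1.6,.056)
C=ray(k,175*1.6,187*1.6,.056);D=ray(k,219*1.6,184*1.6,.056)
print(A,B,C,D,"top centre",(A+B+C+D)/4)
```

```text
mouth exp .555 .1835 [0.55248818 0.18568893 0.028     ]
[0.55500695 0.20750276 0.056     ] [0.56354695 0.16439658 0.056     ] [0.49147901 0.1991904  0.056     ] [0.50576444 0.15132412 0.056     ] top centre [0.52894934 0.18060346 0.056     ]
```

Emit:
step_arm(
  steps=[
    [-0.008,-0.013,0.1,0,0,0,-1],
    [-0.008,-0.013,0.2,0,0,0,-1],
    [-0.008,-0.013,0.3,0,0,0,-1],
    [-0.008,-0.013,0.39,0,0,0,-1],
    [-0.008,-0.013,0.39,0,0,0,-1],
    [-0.008,-0.013,0.39,0,0,0,1],
    [-0.008,-0.013,0.39,0,0,0,1],
    [-0.008,-0.013,0.39,0,0,0,1],
  ],
)

```text
time_s: 2.6
position: [0.5329, 0.1828, 0.0409]
tcp_rot: [[0.812, 0.16, -0.561], [0.132, -0.987, -0.091], [-0.568, -0.0, -0.823]]
force: [-0.2, -0.2, -0.3]
opening: 0.853
grasp_force: 0.0
```

Emit:
step_arm(
  steps=[
    [0,0,0,0,0,0,1],
    [0,0,0,0,0,0,1],
    [0,0,0,0,0,0,1],
    [0,0,0,0,0,0,1],
    [0,0,0,0,0,0,1],
    [0,0,0,0,0,0,1],
    [0,0,0,0,0,0,1],
    [0,0,0,0,0,0,1],
  ],
)

```text
time_s: 3.27
position: [0.5305, 0.182, 0.0391]
tcp_rot: [[0.809, 0.16, -0.566], [0.13, -0.987, -0.092], [-0.573, 0.001, -0.819]]
force: [1.2, -1.8, 2.9]
opening: 0.526
grasp_force: 30.0
```

Emit:
step_arm(
  steps=[
    [-0.08,0,-0.11,0,0,0,1],
    [-0.15,0,-0.21,0,0,0,1],
    [-0.22,0,-0.32,0,0,0,1],
    [-0.3,0,-0.42,0,0,0,1],
    [-0.36,0,-0.52,0,0,0,1],
    [-0.36,0,-0.52,0,0,0,1],
    [-0.36,0,-0.52,0,0,0,1],
  ],
)

```text
time_s: 3.85
position: [0.5323, 0.1832, 0.2301]
tcp_rot: [[0.812, 0.159, -0.561], [0.132, -0.987, -0.09], [-0.568, -0.001, -0.823]]
force: [0.3, -0.3, -2.1]
opening: 0.524
grasp_force: 30.0
```

```bash
cat > q.py <<'E'
from h import *
s=read_state();print(np.round(s["joint_positions"],1),s["opening"],s["grasp_force"])
t=np.array([.533,-.259,.15])
for az,th,p in((9.2,0,np.array([.53,.18,.21])),(-13,-20,np.array([.56,0,.22])),(-35,-55,t+[0,0,.05]),(-35,-55,t)):
    R=rot(az,th,-1); print(az,th); plan(p-.006*R[:,2],R)
E
python3 q.py
```

```text
[  8.   41.7  70.2  -0.7 102.7  88.8] 0.5241555553470167 29.975996129433042
9.2 0
row [0.0189 0.0095 0.044 ] [-1.300e-03  7.698e-01 -3.000e-04]
-13 -20
row [-0.0023  0.6151  0.0189] [0.0641 1.1988 0.5076]
-35 -55
row [-0.1514  1.4443  0.211 ] [-0.1928  1.8843  1.0672]
-35 -55
row [-0.0567  1.4445  0.3481] [-0.1928  1.8843  1.0672]
```

Emit:
step_arm(
  steps=[
    [0,0.1,0,0,0.77,0,1],
    [0,0.2,0,0,0.77,0,1],
    [0,0.3,0,0,0.77,0,1],
    [0,0.4,0,0,0.77,0,1],
    [0,0.5,0,0,0.77,0,1],
    [0,0.6,0,0,0.77,0,1],
    [0,0.6,0,0,0.77,0,1],
  ],
)

```text
time_s: 4.43
position: [0.5584, 0.0004, 0.2267]
tcp_rot: [[0.988, 0.154, -0.009], [0.154, -0.988, -0.002], [-0.009, 0.001, -1.0]]
force: [-0.1, -0.6, -1.0]
opening: 0.529
grasp_force: 30.0
```

```bash
python3 q.py
```

```text
[-11.3  26.8  92.7  -0.3  61.   69.9] 0.5285603638277722 29.975248365008156
9.2 0
row [-0.0009 -0.6061  0.0352] [ 0.0012  0.0115 -0.0071]
-13 -20
row [-0.0014 -0.0004  0.0036] [-0.0815  0.4501  0.482 ]
-35 -55
row [-0.2284  0.8298  0.0805] [-0.4625  1.1704  0.9009]
-35 -55
row [-0.2269  0.8297  0.2471] [-0.4625  1.1704  0.9009]
```

Emit:
step_arm(
  steps=[
    [0,0.1,0,-0.08,0.45,0.48,1],
    [-0.02,0.2,0,-0.08,0.45,0.48,1],
    [-0.05,0.3,0,-0.08,0.45,0.48,1],
    [-0.08,0.4,0,-0.08,0.45,0.48,1],
    [-0.1,0.45,0,-0.08,0.45,0.48,1],
    [-0.1,0.45,0,-0.08,0.45,0.48,1],
    [-0.1,0.45,0,-0.08,0.45,0.48,1],
  ],
)

```text
time_s: 5.02
position: [0.5507, -0.133, 0.2269]
tcp_rot: [[0.917, -0.22, 0.332], [-0.208, -0.975, -0.071], [0.34, -0.005, -0.94]]
force: [0.1, 0.5, -2.1]
opening: 0.527
grasp_force: 30.0
```

```bash
python3 q.py
```

```text
[-27.5  21.7 106.    9.5  33.5  68.2] 0.526750916267191 29.976186715139193
9.2 0
row [-0.293  -1.0023 -0.0624] [ 0.0787 -0.4372 -0.483 ]
-13 -20
row [-0.0717 -0.4392 -0.0193] [-0.0077  0.0029  0.004 ]
-35 -55
row [-0.0072  0.417   0.0784] [-0.3105  0.7719  0.3959]
-35 -55
row [-0.0639  0.4177  0.2352] [-0.3105  0.7719  0.3959]
```

```bash
cat > ik.py <<'E'
from h import *
from scipy.optimize import least_squares
D=[([-10.227,30.224,82.088,67.689],(.625,0,.248)),([6.6,30,82.6,67.4],(.5947,.181,.2476)),([7.6,53.5,61,100.8],(.5999,.1881,.129)),([8,41.7,70.2,102.7],(.5323,.1832,.2301)),([-11.3,26.8,92.7,61],(.5584,.0004,.2267))]
A=[];b=[];es=[]
for q,p in D:
    q=np.radians(q);c,s=np.cos(q[0]),np.sin(q[0]);r=p[0]*c+p[1]*s;es.append(-p[0]*s+p[1]*c)
    u,v,w=q[1],q[1]+q[2],q[1]+q[2]+q[3]
    A+=[[0,np.sin(u),np.sin(v),np.cos(v),np.sin(w)],[1,np.cos(u),np.cos(v),-np.sin(v),np.cos(w)]];b+=[r,p[2]]
A=np.array(A);x,*_=np.linalg.lstsq(A,np.array(b),rcond=None)
print("d1,L2,L3,a3,Lt",x.round(4),"e",np.round(es,3),"res",(A@x-b).round(4))
d1,L2,L3,a3,Lt=x;e=np.mean(es);E=lambda ax,a:Ro.from_euler(ax,a,degrees=True).as_matrix()
def fk(q):
    R=E('z',q[0]);p=R@[0,e,d1];R=R@E('y',q[1]);p=p+R@[0,0,L2];R=R@E('y',q[2]);p=p+R@[a3,0,L3]
    R=R@E('z',q[3])@E('y',q[4]);p=p+R@[0,0,Lt];return p,R@E('z',q[5])
lo=[-176,-43,13,-82,0,-163];hi=[176,126,139.5,262,151,163]
s=read_state();q0=np.array(s["joint_positions"]);p,R=fk(q0);print(p.round(3),s["position"]);print(R.round(2).tolist())
OFF=R.T@np.array(s["tcp_rot"]); print(OFF.round(2))
def ik(p,Rt,q=q0):
    f=lambda q:np.r_[(fk(q)[0]-p)*10,Ro.from_matrix((fk(q)[1]@OFF).T@Rt).as_rotvec()]
    return least_squares(f,np.clip(q,np.array(lo)+.5,np.array(hi)-.5),bounds=(lo,hi))
if __name__=="__main__":
  for th in(-35,-45,-55):
   for z in(.15,.17):
    for az in(-125,-100,-80,-60,-35,-10,15,40,60):
      R=rot(az,th,-1);r=ik(np.array([.533,-.259,z])-.006*R[:,2],R);
      if r.cost<1e-3: print(th,z,az,r.cost.round(5),r.x.round(0))
E
python3 ik.py
```

```text
d1,L2,L3,a3,Lt [0.2725 0.5886 0.3907 0.1127 0.2807] e [0.111 0.111 0.107 0.107 0.11 ] res [-0.0002 -0.0002  0.0001 -0.0003  0.0002 -0.0001 -0.      0.0005 -0.0001
  0.    ]
[ 0.55  -0.135  0.227] [ 0.55066502 -0.13295091  0.22688288]
[[0.22, 0.92, 0.33], [0.98, -0.21, -0.07], [0.0, 0.34, -0.94]]
[[ 0. -1.  0.]
 [ 1.  0.  0.]
 [-0.  0.  1.]]
-35 0.15 -35 0.0 [-37.  31. 117. 157.   3. -69.]
-35 0.15 -10 0.0 [-46.  31. 116.  81.  20. -22.]
-35 0.15 15 0.0 [-52.  33. 110.  59.  38. -26.]
-35 0.15 40 0.0 [-53.  36. 100.  44.  55. -33.]
-35 0.15 60 0.0 [-52.  39.  92.  35.  68. -41.]
-35 0.17 -35 0.0 [-37.  29. 116.  73.   1.  15.]
-35 0.17 -10 0.0 [-46.  29. 115.  73.  21. -13.]
-35 0.17 15 0.0 [-52.  31. 109.  56.  39. -22.]
-35 0.17 40 0.0 [-53.  34. 100.  43.  57. -31.]
-35 0.17 60 0.0 [-52.  38.  91.  34.  70. -40.]
-45 0.15 -10 0.0 [-50.  35. 122. 116.  30. -60.]
-45 0.15 15 0.0 [-57.  36. 114.  77.  44. -46.]
-45 0.15 40 0.0 [-57.  39. 102.  54.  61. -44.]
-45 0.15 60 0.0 [-55.  43.  91.  42.  74. -47.]
-45 0.17 -10 0.0 [-50.  32. 121. 110.  29. -53.]
-45 0.17 15 0.0 [-57.  34. 113.  74.  44. -42.]
-45 0.17 40 0.0 [-57.  37. 101.  53.  62. -42.]
-45 0.17 60 0.0 [-55.  41.  91.  41.  76. -46.]
-55 0.15 -35 0.0 [-38.  41. 129. 177.  44. -89.]
-55 0.15 -10 0.0 [-53.  40. 127. 130.  46. -78.]
-55 0.15 15 0.0 [-61.  41. 117.  88.  53. -62.]
-55 0.15 40 0.0 [-61.  43. 103.  61.  67. -53.]
-55 0.15 60 0.0 [-58.  47.  90.  47.  81. -52.]
-55 0.17 -35 0.0 [-38.  37. 128. 177.  40. -89.]
-55 0.17 -10 0.0 [-53.  37. 127. 127.  44. -74.]
-55 0.17 15 0.0 [-61.  38. 116.  86.  53. -59.]
-55 0.17 40 0.0 [-61.  41. 102.  60.  68. -51.]
-55 0.17 60 0.0 [-58.  45.  90.  47.  82. -51.]
```

```bash
cat > q2.py <<'E'
from ik import *
q=q0;print(q0.round(1))
import sys
P0=R0=None
for az,th,p in((15,-25,[.53,-.18,.22]),(40,-35,[.533,-.22,.21]),(40,-55,[.533,-.259,.19]),(40,-55,[.533,-.259,.15])):
    R=rot(az,th,-1);p=np.array(p)-.006*R[:,2];r=ik(p,R,q);q=r.x;print(az,th,r.cost.round(5),q.round(0));plan(p,R)
    plan(p,R,P0,R0) if P0 is not None else 0;P0,R0=p,R
E
python3 q2.py | tail -n +6
```

```text
[ 1.  0.  0.]
 [-0.  0.  1.]]
[-27.5  21.7 106.    9.5  33.5  68.2]
15 -25 0.0 [-41.  22. 108.  33.  40.  11.]
row [-0.0391  0.1721 -0.0099] [ 0.2298  0.1104 -0.5716]
40 -35 0.0 [-51.  29. 102.  43.  58. -27.]
row [-0.0136  0.3053  0.036 ] [ 0.5363  0.3095 -1.045 ]
row [-0.0391  0.1362  0.0205] [ 0.2781  0.2187 -0.4817]
40 -55 0.0 [-61.  39. 102.  59.  70. -49.]
row [-0.0136  0.4364  0.1115] [ 0.7182  0.7215 -0.9472]
row [-0.1135  0.0996  0.0079] [ 0.      0.4444 -0.    ]
40 -55 0.0 [-61.  43. 103.  61.  67. -53.]
row [-0.0589  0.437   0.2369] [ 0.7182  0.7215 -0.9472]
row [-0.1092  0.      0.0765] [0. 0. 0.]
```

Smooth path found. First leg:

Emit:
step_arm(
  steps=[
    [-0.01,0.04,0,0.05,0.03,-0.14,1],
    [-0.02,0.09,0,0.11,0.06,-0.28,1],
    [-0.03,0.13,0,0.17,0.08,-0.42,1],
    [-0.04,0.17,-0.01,0.23,0.11,-0.57,1],
    [-0.04,0.17,-0.01,0.23,0.11,-0.57,1],
    [-0.04,0.17,-0.01,0.23,0.11,-0.57,1],
    [-0.04,0.17,-0.01,0.23,0.11,-0.57,1],
  ],
)

```text
time_s: 5.6
position: [0.5291, -0.1803, 0.2264]
tcp_rot: [[0.874, 0.26, 0.41], [0.236, -0.966, 0.109], [0.425, 0.002, -0.905]]
force: [0.5, -0.0, -1.7]
opening: 0.529
grasp_force: 30.0
```

Emit:
step_arm(
  steps=[
    [-0.01,0.04,0,0.07,0.05,-0.12,1],
    [-0.02,0.07,0.01,0.14,0.11,-0.24,1],
    [-0.03,0.1,0.01,0.21,0.16,-0.36,1],
    [-0.04,0.14,0.02,0.28,0.22,-0.48,1],
    [-0.04,0.14,0.02,0.28,0.22,-0.48,1],
    [-0.04,0.14,0.02,0.28,0.22,-0.48,1],
  ],
)

```text
time_s: 6.1
position: [0.532, -0.223, 0.2157]
tcp_rot: [[0.628, 0.641, 0.441], [0.524, -0.768, 0.369], [0.575, -0.001, -0.818]]
force: [0.1, 0.6, -1.1]
opening: 0.528
grasp_force: 30.0
```

```bash
python3 q2.py | tail -n +8
```

```text
[-50.9  29.3 101.3  42.5  58.2 -26.7]
15 -25 0.0 [-41.  22. 108.  33.  40.  11.]
row [ 0.0834 -0.1179  0.0189] [-0.2778 -0.2201  0.4785]
40 -35 0.0 [-51.  29. 102.  43.  58. -27.]
row [-0.0035 -0.0055  0.0007] [ 0.0009 -0.0016 -0.003 ]
row [-0.0391  0.1362  0.0205] [ 0.2781  0.2187 -0.4817]
40 -55 0.0 [-61.  39. 102.  59.  70. -49.]
row [-0.1168  0.0943  0.0085] [ 0.0014  0.4428 -0.0028]
row [-0.1135  0.0996  0.0079] [ 0.      0.4444 -0.    ]
40 -55 0.0 [-61.  43. 103.  61.  67. -53.]
row [-0.1934  0.0944  0.1176] [ 0.0014  0.4428 -0.0028]
row [-0.1092  0.      0.0765] [0. 0. 0.]
```

Emit:
step_arm(
  steps=[
    [-0.04,0.03,0,0,0.11,0,1],
    [-0.08,0.06,0,0,0.22,0,1],
    [-0.12,0.09,0.01,0,0.33,0,1],
    [-0.16,0.094,0.06,0,0.44,0,1],
    [-0.19,0.094,0.118,0,0.443,0,1],
    [-0.193,0.094,0.118,0,0.443,0,1],
    [-0.193,0.094,0.118,0,0.443,0,1],
    [-0.193,0.094,0.118,0,0.443,0,1],
  ],
)

```text
time_s: 6.77
position: [0.5298, -0.2605, 0.1558]
tcp_rot: [[0.437, 0.644, 0.628], [0.37, -0.765, 0.527], [0.82, 0.002, -0.573]]
force: [-0.3, -0.0, -1.4]
opening: 0.528
grasp_force: 30.0
```

Run:
```python
from h import *
s=read_state();R=np.array(s["tcp_rot"]);print("grasp pt",np.array(s["position"])+.006*R[:,2],s["qvel"])
a,_=cam("scene");b,_=cam("side")
cv2.imwrite("pics/f.png",np.hstack([cv2.resize(a[150:360,60:340],(400,300),interpolation=3),cv2.resize(b[180:390,220:500],(400,300),interpolation=3)]))
```

```text
grasp pt [ 0.53356875 -0.2573053   0.15238678] [-0.21388772 -1.19948    -0.55855005  0.16162509 -0.04830207 -0.77195343]
```

View pics/f.png

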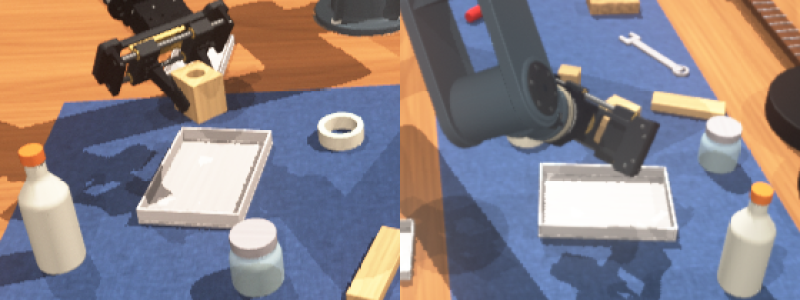

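The hole faces up: its mouth is at crop (196,73), which is scene pixel (197,201), held clear above the tray. I'll lower it 1 cm, let it settle and check.

Emit:
step_arm(
  steps=[
    [-0.027,0,0.019,0,0,0,1],
    [-0.027,0,0.019,0,0,0,1],
    [-0.027,0,0.019,0,0,0,1],
    [-0.027,0,0.019,0,0,0,1],
    [-0.027,0,0.019,0,0,0,1],
    [-0.027,0,0.019,0,0,0,1],
    [-0.027,0,0.019,0,0,0,1],
    [-0.027,0,0.019,0,0,0,1],
  ],
)

```text
time_s: 7.53
position: [0.5291, -0.2621, 0.1448]
tcp_rot: [[0.437, 0.643, 0.629], [0.369, -0.766, 0.526], [0.82, 0.002, -0.572]]
force: [-0.2, 0.1, -1.9]
opening: 0.527
grasp_force: 30.0
```

Run:
```python
from h import *
s=read_state();R=np.array(s["tcp_rot"]);g=np.array(s["position"])+.006*R[:,2];print("grasp",g,"qvel",np.round(s["qvel"],2),s["grasp_force"])
a,k=cam("scene");x=a[170:245,150:250];cv2.imwrite("pics/g.png",cv2.resize(x,(800,600),interpolation=3))
print(proj(k,g+[0,0,.028]))
```

```text
grasp [ 0.53288675 -0.25896447  0.14135795] qvel [ 0.07  0.03  0.07 -0.06 -0.03  0.  ] 29.97615215703263
(np.float64(193.82132574322833), np.float64(204.479685883823))
```

View pics/g.png

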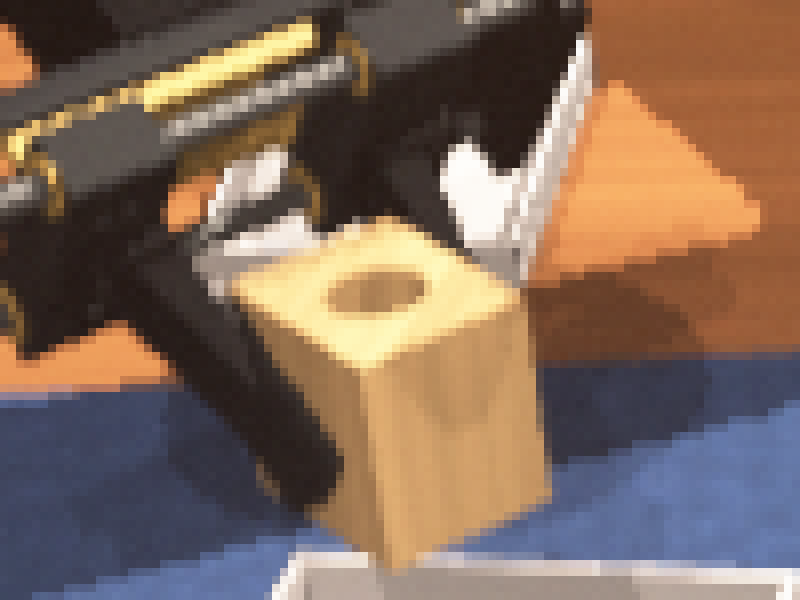

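The mouth is at scene (197,206), within about 6 mm of the predicted point. The top face is level, the arm is still and the grip is 30 N.

```bash
python3 -c "
from rig import *
print(hand_in())"
```

```text
the job is handed in; nothing more can be done
None
```

I handed the job in with the block held hole-up over the middle of the larger tray, about 11 cm above the bench, still and gripped at 30 N; no verdict came back.

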